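Dose a sample bottle at the filling stand

TASK

Slide the bottle shuttle of the filling stand until the bottle without a cap is centred under the nozzle, with all three bottles still standing in their places. Then set a fill of 40 and run it on the unlettered, telephone-style keypad, pressing one key at a time fully down and letting it come up again: clear (the small key left of the wide zero), 4, 0, and last the long start bar. Press no other key, do not strike the nozzle, and leave the rest of the bench as it is.

Things in the scene. Friction and masses are not known exactly. Their poses are not given: they have to be found in the camera images.
- stand: Bottle filling stand, fixed; place and yaw vary, left or right of the console. White base 175 x 280 x 10 mm with two rails along its y. Origin at bench height under the nozzle, in the middle of the bottle line; x points away from the operator, to the white pump (80 mm high, its front at x = 55 mm) and the steel column (195 mm high, at x = 85 mm).
- nozzle: Fixed steel filling nozzle, a 6 mm tube in a black holder 18 mm across, hung from a thin arm that comes from the column at 163 to 173 mm height and ends at the nozzle; the top of its fitting is 189 mm high. Origin at bench height straight below the nozzle.
- nozzle_tip (a point): Lower end of the nozzle, on its axis, 109 mm above the bench: 10 mm above the rim of the open bottle, 7 mm above the caps of the capped ones.
- shuttle_grip (a point): Top centre (85 mm above the bench) of the upright black grip of the white 3-place bottle shuttle. The grip is 12 mm wide along the slide, 26 mm across it, free from 37 mm up; it stands 92 mm in front (-x of the stand) of the bottle line. The shuttle slides along the stand's y, 58 mm or more each way from the middle, stiffly (1.6 N), and stays where left; places are 50 mm apart.
- mouth (a point): Centre of the rim of the open bottle, 99 mm above the bench; mouth 22 mm wide. The bottle is a brown 60 ml sample bottle without a cap, 42 mm diameter, 80 mm high, neck 27 mm outside; it stands loosely in one of the shuttle's three places (floor 19 mm above the bench). z is the bottle's axis.
- console: Keypad console, fixed, place and yaw vary: white case 240 x 154 mm, top sloping up 6 degrees (0.105 rad) away from the operator, 62 mm high at its middle. Origin under the middle at bench height, x away from the operator, y to his left. Behind the keys a dark display. White unlettered keys stand 8 mm proud, go 4 mm down square to the panel (2 N to start, 4.8 N at the stop) and spring back.
- key_1 (a joint): Travel of the 1 key, 18 x 18 mm, in the 1st (back) row, left: 0 up, 0.004 m fully down. The key's centre lies +42 mm along the sloping panel from the case's middle (+ is away from the operator) and at console y = +34 mm.
- key_2 (a joint): Travel of the 2 key, 18 x 18 mm, in the 1st (back) row, middle: 0 up, 0.004 m fully down. The key's centre lies +42 mm along the sloping panel from the case's middle (+ is away from the operator) and at console y = +0 mm.
- key_3 (a joint): Travel of the 3 key, 18 x 18 mm, in the 1st (back) row, right: 0 up, 0.004 m fully down. The key's centre lies +42 mm along the sloping panel from the case's middle (+ is away from the operator) and at console y = -34 mm.
- key_4 (a joint): Travel of the 4 key, 18 x 18 mm, in the 2nd row, left: 0 up, 0.004 m fully down. The key's centre lies +8 mm along the sloping panel from the case's middle (+ is away from the operator) and at console y = +34 mm.
- key_5 (a joint): Travel of the 5 key, 18 x 18 mm, in the 2nd row, middle: 0 up, 0.004 m fully down. The key's centre lies +8 mm along the sloping panel from the case's middle (+ is away from the operator) and at console y = +0 mm.
- key_6 (a joint): Travel of the 6 key, 18 x 18 mm, in the 2nd row, right: 0 up, 0.004 m fully down. The key's centre lies +8 mm along the sloping panel from the case's middle (+ is away from the operator) and at console y = -34 mm.
- key_7 (a joint): Travel of the 7 key, 18 x 18 mm, in the 3rd row, left: 0 up, 0.004 m fully down. The key's centre lies -26 mm along the sloping panel from the case's middle (+ is away from the operator) and at console y = +34 mm.
- key_8 (a joint): Travel of the 8 key, 18 x 18 mm, in the 3rd row, middle: 0 up, 0.004 m fully down. The key's centre lies -26 mm along the sloping panel from the case's middle (+ is away from the operator) and at console y = +0 mm.
- key_9 (a joint): Travel of the 9 key, 18 x 18 mm, in the 3rd row, right: 0 up, 0.004 m fully down. The key's centre lies -26 mm along the sloping panel from the case's middle (+ is away from the operator) and at console y = -34 mm.
- key_clear (a joint): Travel of the clear key, 13 mm front to back x 18 mm wide, in the 4th row at the left: 0 up, 0.004 m fully down. The key's centre lies -60 mm along the sloping panel from the case's middle (+ is away from the operator) and at console y = +34 mm.
- key_0 (a joint): Travel of the double-width 0 key, 18 x 52 mm, in the 4th row, middle and right: 0 up, 0.004 m fully down. The key's centre lies -60 mm along the sloping panel from the case's middle (+ is away from the operator) and at console y = -17 mm.
- key_start (a joint): Travel of the long start bar, 18 x 86 mm, in front of the 4th row: 0 up, 0.004 m fully down. The key's centre lies -96 mm along the sloping panel from the case's middle (+ is away from the operator) and at console y = +0 mm.
- capped_bottle_1: Brown 60 ml sample bottle with black screw cap (42 mm diameter, 83 mm high, cap 35 mm) in another place of the shuttle. Origin at the centre of its underside.
- capped_bottle_2: The same, in the remaining place of the shuttle.
- bench_bottle: A third capped bottle of that kind, standing on the bench between stand and console. Origin under its centre.
- screw_cap: Loose black screw cap, 35 mm diameter, 17 mm high, on the bench between stand and console. Origin at the centre of its underside.
- forceps: Steel forceps, 135 mm long, lying on the bench at the front; origin under the middle, x along them.
- beaker: Glass beaker, 60 mm diameter, 75 mm high, behind stand and console. Origin at the centre of its underside.
Not all that is in view belongs to the job. Leave any pink or purple look-alike of the capped_bottle_2 alone.

How it is judged:
By the outcome, as a careful person would: the job done as asked, in the order asked, and still so for the second after the job is handed in, with the robot touching nothing.
It also fails if it takes over 58 s, if anything falls off the work surface, if the arm or the gripper's body presses on something with over 40 N, if the wrist force passes 120 N, or if a joint passes its speed limit or range.

ROBOT

A 7-joint arm with a two-finger parallel gripper is mounted at the origin on the work surface. World frame = base frame: x ahead of the robot, y to its left, z up, the work surface at z = 0. Lengths are in m, angles in rad, forces in N, time in s.
With the tool pointing down it reaches from about 0.4 to 0.875 m from the base axis. Payload 19.3 kg.
Tool frame: the origin (TCP) lies at the very end of the fingers, on their centre line; the grasp point (between the pads) lies 19 mm behind it; z points along the fingers, y is the line along which they close (so a half turn about z gives the same grasp; the last joint's range is limited). The gripper opens to 85 mm and grips with 20 to 120 N. Pads are 22 mm wide; open, the fingers measure 114 mm over their backs; the gripper's body (76 mm by 85 mm) begins 54 mm behind the grasp point. The pads swing forward as they close: fully open they stand 13 mm farther back than shut.
Start: joints at [-1.352, 0.521, -0.036, 1.599, 0.021, 1.021, -0.113], TCP at [0.178, 0.599, 0.231] pointing down, gripper open.
Joint ranges: [-2.91, 2.91], [-0.3, 2.13], [-1.5, 1.42], [0.17, 2.43], [-1.26, 4.41], [0.16, 1.93], [-2.52, 2.52]. Speed limits (rad/s): [1.89, 1.89, 2.39, 2.39, 3.01, 3.01, 3.01].

INTERFACE

Orientations are given as [roll, pitch, yaw] about the fixed x, y, z axes, in that order (R = Rz(yaw) Ry(pitch) Rx(roll)).
In Python, from workcell import monitor, optics, job_done gives the robot as it stands.
- The arm moves only by the shell command python3 -m handwheel 'ROWS' [FORCE]. ROWS is JSON, a list of rows, each an object of numbers: "dx", "dy", "dz": the shift along the tool's x, y, z in cm; "wx", "wy", "wz": the turn, a rotation vector about the tool's x, y, z in rad; "claw": the opening in per cent of the stroke, from 0 (shut) to 100 (fully open). A call has 1 to 8 rows; each row shifts and turns the commanded pose from where the row before left it, along the tool's axes as they then stand; what a row does not reach is not made up. A row lasts 1/8 s, in which the tool goes at most 62.5 mm and 10.7 degrees, less where a joint would pass 70% of its speed; a pose out of reach is approached as far as the arm can. A call with a gripper value outside its range is refused whole. The fingers move at their own pace and stop on an object; FORCE is the grip in N (left out, the last holds). Time passes only in rows, so rows that do not move let the fingers close. It gives the time, the measured TCP pose, the force, the opening and the grip force at its end, in the units of the state.
- monitor.observe(): the state, without advancing time (a new reading comes with each control period).
- optics.grab_frame(name): name is "scene" or "side" or "wrist"; returns a dict with "frame" (480x640x3 uint8, blue, green, red), "fovy" (degrees; the focal length in pixels is half the picture's height over the tangent of half this angle, whatever the lens; pixels are square), "cx", "cy" (the principal point, pixels), "k1" (the pictures are not rectified: a ray, as slopes to the right and down, at radius r is drawn at 1 + k1 r^2 times it, then the intrinsics apply), "R" (3x3) and "t" (3): a world point X has camera coordinates R X + t. Camera axes: x right, y down, z forward; pixel columns grow to the right and rows downward; lengths in m; the calibration is good to about 2 mm. A picture is of the moment at which its call begins. There is no depth.
- job_done(): hands the job in; it is judged then, once.
Trained networks look in the newest picture that a camera, given by its name, has taken for a name from the list of things; names that differ only in an ending like _2 or _b are one class to them, and where a whole thing is asked for, a point or a joint stands for the part that bears it (a point fixed in the world has none). Each returns a list of dicts, best first, with "p" (0 to 1); they miss things now and then, are a little off and sometimes report something else, mostly with a low value. They report only what shows in the picture. A call takes as long as a camera call. They do not tell look-alikes from the thing itself.
- optics.masks_of(name, camera): "region" (480x640 bool, what is visible of it) and "rect" ([left, top, width, height] in pixels, round what is visible of it).
The state is a dict: "clock": time; "qpos": joint angles; "qd": joint speeds; "joint_efforts": joint torques, N m; "position": TCP position; "tool_rot": TCP orientation; "force": force on the tool from outside, world axes, zero at the start; "moment": the same for the moment, N m; "grip_width": finger opening in m; "finger_force": force on a finger pad.
Only numpy, scipy, OpenCV 4.12 (cv2) and the standard library are available. Lean on these libraries where they do the work, as an engineer would, in place of code of your own. Each camera call takes 0.05 s, during which the arm holds its last target. There are 200 camera calls.

## Working session

There is one attempt and no reset: what is moved stays moved. The work goes in short steps, Python scripts to look and compute and a shell command to move; the robot and the scene stay as the last step left them, time stands still between calls to the robot, and variables do not carry over. Pictures are saved under pics/ and viewed, at most 13 in all, crops included, and the job is handed in when it is done.

```bash
ls; mkdir -p pics
python3 - <<'E'
from workcell import monitor, optics
import cv2
s=monitor.observe(); print({k:s[k] for k in('clock','position','tool_rot','grip_width')})
for n in('scene','side'):
    f=optics.grab_frame(n); cv2.imwrite(f'pics/{n}0.png',f['frame'])
    print(n,f['fovy'],f['cx'],f['cy'],f['k1'],f['R'],f['t'])
    for o in('console','stand','shuttle_grip','mouth','capped_bottle_1','nozzle','key_clear','key_4','key_0','key_start'):
        print(o,[(round(d['p'],2),[int(v) for v in d['rect']]) for d in optics.masks_of(o,n)][:4])
E
```

```text
pics
{'clock': 0.0, 'position': array([0.1779418 , 0.59879965, 0.23075632]), 'tool_rot': array([-3.14051977e+00,  8.52068553e-05,  2.85279187e+00]), 'grip_width': 0.08557645099927844}
scene 50.44625903255343 318.7044741381712 233.373338803565 0.002436128407620714 [[-3.74114769e-01  9.27382232e-01 -5.79348966e-04]
 [ 7.79453181e-01  3.14100178e-01 -5.42027506e-01]
 [-5.02484705e-01 -2.03232071e-01 -8.40360546e-01]] [ 0.15711048 -0.44313799  1.46298217]
console [(0.82, [142, 145, 113, 105])]
stand [(0.57, [318, 214, 145, 122]), (0.44, [399, 215, 9, 6]), (0.24, [199, 161, 18, 11])]
shuttle_grip [(0.78, [368, 209, 74, 75])]
mouth [(0.68, [370, 230, 20, 33]), (0.66, [396, 237, 18, 30])]
capped_bottle_1 [(0.86, [416, 248, 23, 27]), (0.77, [372, 228, 21, 34]), (0.76, [474, 260, 30, 34]), (0.57, [452, 210, 21, 31])]
nozzle [(0.47, [403, 215, 8, 10])]
key_clear [(0.41, [204, 188, 12, 6]), (0.36, [229, 305, 31, 39])]
key_4 [(0.53, [198, 161, 22, 15]), (0.47, [203, 175, 8, 7]), (0.45, [173, 188, 8, 4]), (0.45, [190, 166, 11, 10])]
key_0 [(0.53, [198, 161, 22, 15]), (0.47, [203, 175, 8, 7]), (0.
[... 449 characters left out ...]
nd [(0.82, [255, 164, 106, 120]), (0.67, [276, 179, 12, 25]), (0.58, [293, 312, 16, 14]), (0.37, [336, 406, 13, 32])]
shuttle_grip [(0.69, [291, 311, 18, 13]), (0.6, [236, 205, 70, 52])]
mouth []
capped_bottle_1 [(0.97, [281, 208, 20, 37]), (0.8, [210, 191, 23, 36]), (0.71, [250, 159, 17, 37]), (0.57, [265, 181, 17, 35])]
nozzle [(0.55, [347, 383, 14, 9]), (0.53, [274, 175, 15, 28])]
key_clear [(0.57, [329, 389, 11, 11])]
key_4 [(0.67, [335, 406, 16, 33]), (0.65, [307, 394, 19, 47]), (0.62, [384, 372, 15, 10]), (0.61, [369, 379, 13, 7])]
key_0 [(0.67, [335, 406, 16, 33]), (0.65, [307, 394, 19, 47]), (0.62, [384, 372, 15, 10]), (0.61, [369, 379, 13, 7])]
key_start [(0.95, [308, 390, 20, 51])]
```

Run:
```python
import cv2,numpy as np
a=cv2.imread('pics/scene0.png')[130:350,130:510]; b=cv2.imread('pics/side0.png')[150:480,200:470]
cv2.imwrite('pics/scene0c.png',cv2.resize(a,None,fx=2.1,fy=2.1,interpolation=2)); cv2.imwrite('pics/side0c.png',cv2.resize(b,None,fx=1.8,fy=1.8,interpolation=2))
```

```text
(no output)
```

View pics/scene0c.png

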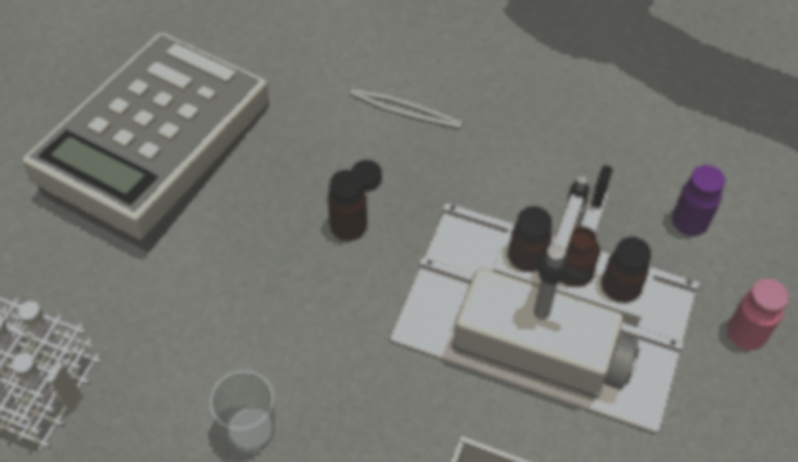

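View pics/side0c.png

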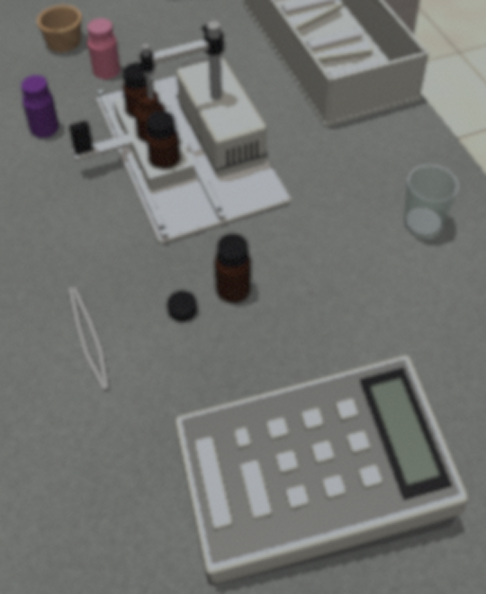

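Scene and side agree: the console has its start bar at about (225,159) in scene and (318,418) in side. The open bottle is the middle one, between two black caps at (384,232) and (431,248) in scene. The purple and pink bottles are decoys. Next I fit the poses from these pixels.

```bash
cat > h.py <<'E'
import numpy as np
from workcell import monitor, optics
from scipy.optimize import least_squares
from scipy.spatial.transform import Rotation as Ro
U=dict(k1=(42,34),k2=(42,0),k3=(42,-34),k4=(8,34),k5=(8,0),k6=(8,-34),k7=(-26,34),k8=(-26,0),k9=(-26,-34),c=(-60,34),k0=(-60,-17),st=(-96,0))
A=0.105
def keyloc(k,h=8):
    u,v=U[k]; return np.array([u*np.cos(A)-h*np.sin(A),v,62+u*np.sin(A)+h*np.cos(A)])/1e3
def world(p,X):  # p=x,y,yaw
    X=np.asarray(X,float);c,s=np.cos(p[2]),np.sin(p[2]); return np.array([p[0]+c*X[0]-s*X[1],p[1]+s*X[0]+c*X[1],X[2]])
def proj(f,X):
    c=np.asarray(f['R'])@X+np.asarray(f['t']); a=c[:2]/c[2]; a=a*(1+f['k1']*(a@a)); F=240/np.tan(np.radians(f['fovy'])/2)
    return a*F+[f['cx'],f['cy']]
def ray(f,px):
    F=240/np.tan(np.radians(f['fovy'])/2); d=(np.array(px)-[f['cx'],f['cy']])/F; a=d.copy()
    for _ in range(5): a=d/(1+f['k1']*(a@a))
    R=np.asarray(f['R']); return -R.T@np.asarray(f['t']), R.T@np.array([*a,1])
def onz(f,px,z):
    o,d=ray(f,px); return o+d*(z-o[2])/d[2]
E
python3 - <<'E'
from h import *
sc=optics.grab_frame('scene'); sd=optics.grab_frame('side')
cs=lambda p:np.array(p)/2.1+130
cd=lambda p:np.array(p)/1.8+[200,150]
S=dict(c=(242,437),k7=(277,428),k4=(312,417),k1=(347,408),k8=(287,461),k5=(323,450),k2=(358,441),k9=(297,496),k6=(334,485),k3=(370,475),k0=(256,488),st=(213,482))
C=dict(st=(201,61),c=(206,91),k0=(170,75),k7=(187,111),k4=(168,130),k1=(149,150),k8=(162,99),k5=(143,118),k2=(123,137),k9=(138,87),k6=(118,105),k3=(98,125))
o=[(sd,cd(v),k) for k,v in S.items()]+[(sc,cs(v),k) for k,v in C.items()]
def r(p): return np.concatenate([proj(f,world(p,keyloc(k)))-v for f,v,k in o])
best=min((least_squares(r,[*onz(sd,cd(S['k5']),.07)[:2],y],loss='soft_l1') for y in(-2,-1,0,1,2,3)),key=lambda q:q.cost)
print('console',best.x,best.cost,'mean res side',r(best.x).reshape(-1,2)[:12].mean(0),'scene',r(best.x).reshape(-1,2)[12:].mean(0))
L=[('sd',(147,48),(0,0,189),0),('sd',(213,28),(85,0,195),0),('sd',(80,125),(-92,0,85),1),('sd',(159,119),(0,-50,102),1),('sd',(133,70),(0,50,102),1),
('sc',(580,183),(0,0,189),0),('sc',(606,170),(-92,0,85),1),('sc',(534,216),(0,-50,102),1),('sc',(631,249),(0,50,102),1),('sc',(583,236),(0,0,99),1)]
def r2(q):
    out=[]
    for n,v,X,m in L:
        f,v=(sd,cd(v)) if n=='sd' else (sc,cs(v))
        out.append(proj(f,world(q,np.array(X)/1e3+[0,m*q[3],0]))-v)
    return np.concatenate(out)
b=min((least_squares(r2,[*onz(sc,cs((580,183)),.19)[:2],y,0],loss='soft_l1') for y in(-2,-1,0,1,2,3)),key=lambda q:q.cost)
print('stand x y yaw s',b.x,b.cost); print(r2(b.x).reshape(-1,2).round(1))
print('grip',world(b.x,[-.092,b.x[3],.085]))
for k in('c','k4','k0','st'): print(k,world(best.x,keyloc(k)).round(4))
E
```

```text
console [ 0.56579074 -0.23759288 -0.13332192] 16.108008719998008 mean res side [-0.21692393 -0.84405925] scene [-1.38590302 -0.764583  ]
stand x y yaw s [0.55911958 0.23419817 0.01314611 0.01751578] 8.143744485309394
[[-1.4 -0.7]
 [-0.2 -1.6]
 [-1.9 -1.2]
 [-0.2 -0.1]
 [ 0.6 -0.3]
 [-1.3 -2.7]
 [-1.   1. ]
 [-0.5  1. ]
 [ 0.4  0.3]
 [-0.7 -0.3]]
grip [0.46689727 0.25050303 0.085     ]
c [ 0.5103 -0.1959  0.0637]
k4 [ 0.5774 -0.2048  0.0708]
k0 [ 0.5036 -0.2464  0.0637]
st [ 0.4703 -0.2248  0.0599]
```

```bash
python3 -m handwheel '[{"dx":-3.1,"dy":-2.1},{"dx":-3.1,"dy":-2.1},{"dx":-3.1,"dy":-2.1},{"dx":-3.1,"dy":-2.1},{"dx":-3.1,"dy":-2.1},{"dx":-3.1,"dy":-2.1},{"dx":-3.1,"dy":-2.1},{"dx":-3.1,"dy":-2.1}]'; python3 -m handwheel '[{"dx":-3.1,"dy":-2.1},{"dx":-3.1,"dy":-2.1},{"dx":-3.1,"dy":-2.1},{"dx":-3.1,"dy":-2.1},{"wz":-0.1},{"wz":-0.1},{"wz":-0.1},{}]'
python3 - <<'E'
from h import *
import cv2
s=monitor.observe(); print(s['position'],s['tool_rot'],s['qpos'].round(2))
f=optics.grab_frame('wrist'); cv2.imwrite('pics/w1.png',f['frame'])
b=[0.559,0.2342,0.0131]
for n,X in dict(grip=(-.092,.0175,.085),nozzle=(0,0,.109),noztop=(0,0,.189)).items(): print(n,proj(f,world(b,X)))
for o in('shuttle_grip','mouth','capped_bottle_1','nozzle'):
    print(o,[(round(d['p'],2),[int(v) for v in d['rect']]) for d in optics.masks_of(o,'wrist')][:4])
E
```

```text
[0.1780332  0.59909349 0.23128544] [-3.14155979e+00  7.32426778e-05  2.85281528e+00] [-1.35  0.52 -0.04  1.6   0.02  1.02 -0.11]
grip [112.33626949 526.14224394]
nozzle [127.12362309 593.42217157]
noztop [ 97.28082883 667.8840729 ]
shuttle_grip []
mouth []
capped_bottle_1 []
nozzle []schema error: expected keys dx, dy, dz, wx, wy, wz, claw
schema error: expected keys dx, dy, dz, wx, wy, wz, claw
```

View pics/w1.png

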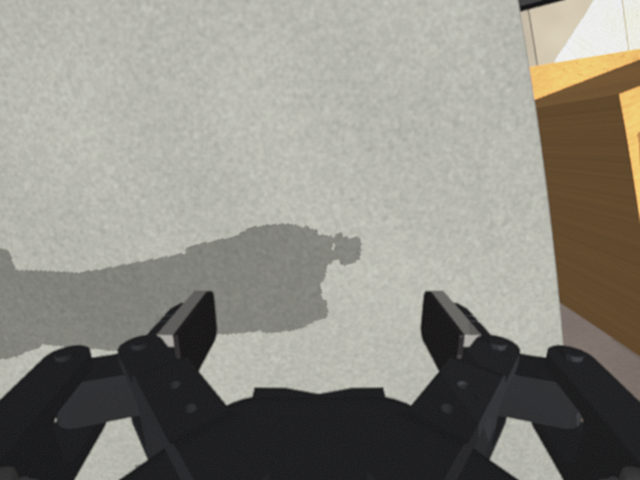

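The wrist picture shows only bare bench and the arm's shadow at (250,280): the arm had not moved because rows need all seven keys. I'll resend the move in full.

```bash
python3 -m handwheel '[{"dx":-3.1,"dy":-2.1,"dz":0,"wx":0,"wy":0,"wz":0,"claw":100},{"dx":-3.1,"dy":-2.1,"dz":0,"wx":0,"wy":0,"wz":0,"claw":100},{"dx":-3.1,"dy":-2.1,"dz":0,"wx":0,"wy":0,"wz":0,"claw":100},{"dx":-3.1,"dy":-2.1,"dz":0,"wx":0,"wy":0,"wz":0,"claw":100},{"dx":-3.1,"dy":-2.1,"dz":0,"wx":0,"wy":0,"wz":0,"claw":100},{"dx":-3.1,"dy":-2.1,"dz":0,"wx":0,"wy":0,"wz":0,"claw":100},{"dx":-3.1,"dy":-2.1,"dz":0,"wx":0,"wy":0,"wz":0,"claw":100},{"dx":-3.1,"dy":-2.1,"dz":0,"wx":0,"wy":0,"wz":0,"claw":100}]' && python3 -m handwheel '[{"dx":-3.1,"dy":-2.1,"dz":0,"wx":0,"wy":0,"wz":0,"claw":100},{"dx":-3.1,"dy":-2.1,"dz":0,"wx":0,"wy":0,"wz":0,"claw":100},{"dx":0,"dy":0,"dz":0,"wx":0,"wy":0,"wz":-0.1,"claw":50},{"dx":0,"dy":0,"dz":0,"wx":0,"wy":0,"wz":-0.1,"claw":50},{"dx":0,"dy":0,"dz":0,"wx":0,"wy":0,"wz":-0.1,"claw":50},{"dx":0,"dy":0,"dz":0,"wx":0,"wy":0,"wz":0,"claw":50}]'
python3 - <<'E'
from h import *
import cv2
s=monitor.observe(); print(s['position'],s['tool_rot'],s['qpos'].round(2),s['grip_width'])
f=optics.grab_frame('wrist'); cv2.imwrite('pics/w2.png',f['frame'])
b=[0.559,0.2342,0.0131]
for n,X in dict(grip=(-.092,.0175,.085),nozzle=(0,0,.109),noztop=(0,0,.189)).items(): print(n,proj(f,world(b,X)))
for o in('shuttle_grip','mouth','capped_bottle_1','nozzle'):
    print(o,[(round(d['p'],2),[int(v) for v in d['rect']]) for d in optics.masks_of(o,'wrist')][:4])
E
```

```text
clock: 2.45
position: [0.3686, 0.3665, 0.2315]
tool_rot: [3.141, 0.0, 2.853]
force: [1.2, 0.5, 0.1]
grip_width: 0.0853
finger_force: 0.0
clock: 3.2
position: [0.4154, 0.3094, 0.2314]
tool_rot: [3.141, 0.0, -3.131]
force: [0.0, 0.5, -0.2]
grip_width: 0.0425
finger_force: 0.0
[0.41544591 0.30944637 0.23136206] [ 3.14142541e+00  4.90498935e-05 -3.13110395e+00] [-0.74  0.35 -0.02  1.88  0.01  0.91  0.82] 0.04252629704945126
grip [252.09519264 280.24472323]
nozzle [234.02896436 384.33962727]
noztop [208.0588256  459.19966762]
shuttle_grip [(0.87, [194, 252, 141, 112])]
mouth [(0.98, [259, 327, 27, 57])]
capped_bottle_1 [(0.95, [338, 203, 45, 55]), (0.85, [413, 300, 48, 38]), (0.73, [291, 325, 40, 69])]
nozzle [(0.28, [255, 326, 30, 62])]
```

View pics/w2.png

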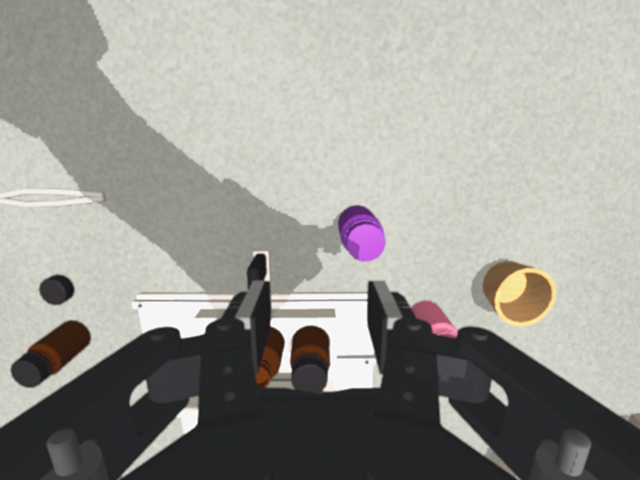

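The wrist view shows the grip at about (257,270), left of centre, where the fit predicted it. The open bottle at (268,355) is next to a capped one, and the purple decoy at (362,235) is well clear. Next I move over the grip, go down and close on it.

```bash
python3 -m handwheel '[{"dx":-2.5,"dy":-3,"dz":0,"wx":0,"wy":0,"wz":0,"claw":60},{"dx":-2.6,"dy":-3,"dz":0,"wx":0,"wy":0,"wz":0,"claw":60},{"dx":0,"dy":0,"dz":3,"wx":0,"wy":0,"wz":0,"claw":60},{"dx":0,"dy":0,"dz":3,"wx":0,"wy":0,"wz":0,"claw":60},{"dx":0,"dy":0,"dz":2,"wx":0,"wy":0,"wz":0,"claw":60},{"dx":0,"dy":0,"dz":0,"wx":0,"wy":0,"wz":0,"claw":60}]'
python3 - <<'E'
from h import *
import cv2
f=optics.grab_frame('wrist'); cv2.imwrite('pics/w3.png',f['frame'])
b=[0.559,0.2342,0.0131]
print(proj(f,world(b,(-.092,.0175,.085))))
for o in('shuttle_grip',):
    print(o,[(round(d['p'],2),[int(v) for v in d['rect']]) for d in optics.masks_of(o,'wrist')][:4])
E
```

```text
clock: 4.2
position: [0.4664, 0.2498, 0.1503]
tool_rot: [-3.14, -0.002, -3.131]
force: [0.9, 0.5, -0.3]
grip_width: 0.0514
finger_force: 0.0
[319.94054006 254.06826158]
shuttle_grip [(0.83, [261, 219, 114, 155])]
```

View pics/w3.png

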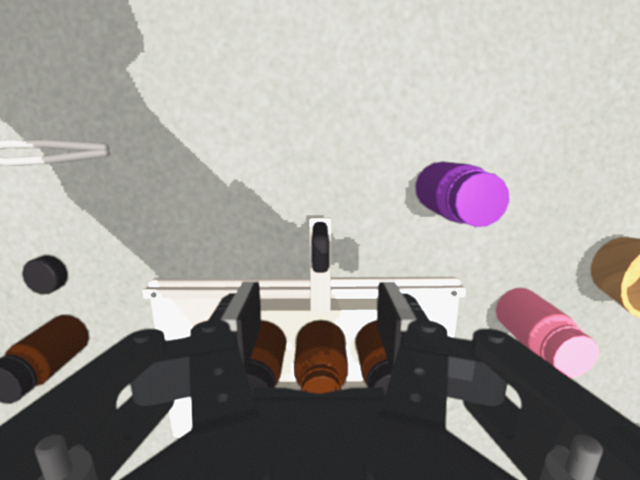

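The grip top is centred between the fingers at (320,250) and the open bottle is in the middle at (320,370). Going down and closing.

```bash
python3 -m handwheel '[{"dx":0,"dy":0,"dz":3,"wx":0,"wy":0,"wz":0,"claw":60},{"dx":0,"dy":0,"dz":3,"wx":0,"wy":0,"wz":0,"claw":60},{"dx":0,"dy":0,"dz":3,"wx":0,"wy":0,"wz":0,"claw":60},{"dx":0,"dy":0,"dz":0,"wx":0,"wy":0,"wz":0,"claw":30},{"dx":0,"dy":0,"dz":0,"wx":0,"wy":0,"wz":0,"claw":15},{"dx":0,"dy":0,"dz":0,"wx":0,"wy":0,"wz":0,"claw":5},{"dx":0,"dy":0,"dz":0,"wx":0,"wy":0,"wz":0,"claw":5},{"dx":0,"dy":0,"dz":0,"wx":0,"wy":0,"wz":0,"claw":5}]' 20
cat > m.py <<'E'
from h import *
import sys,cv2
s=monitor.observe(); print(s['position'].round(4),s['grip_width'],s['finger_force'],s['force'])
for n in ('scene','side','wrist'):
    f=optics.grab_frame(n); cv2.imwrite(f'pics/{sys.argv[1]}_{n}.png',f['frame'])
    for o in ('mouth','nozzle','capped_bottle_1'):
        for d in optics.masks_of(o,n)[:5]: print(n,o,round(d['p'],2),[int(v) for v in d['rect']])
E
python3 m.py g
```

```text
clock: 5.3
position: [0.4678, 0.2505, 0.0628]
tool_rot: [3.14, 0.002, -3.13]
force: [-1.7, -1.0, 10.2]
grip_width: 0.0115
finger_force: 24.6
[0.4678 0.2505 0.0628] 0.0114784406333455 24.63283807039261 [-1.73109903 -1.04031159 10.21216106]
scene mouth 0.9 [394, 239, 19, 29]
scene nozzle 0.45 [402, 213, 8, 11]
scene nozzle 0.39 [366, 207, 77, 79]
scene nozzle 0.27 [172, 189, 11, 4]
scene capped_bottle_1 0.95 [370, 229, 21, 31]
scene capped_bottle_1 0.77 [476, 261, 29, 35]
scene capped_bottle_1 0.66 [450, 208, 20, 34]
scene capped_bottle_1 0.64 [417, 246, 20, 28]
side mouth 0.78 [272, 200, 20, 29]
side capped_bottle_1 0.82 [268, 184, 12, 34]
side capped_bottle_1 0.81 [210, 194, 23, 35]
side capped_bottle_1 0.75 [280, 209, 19, 35]
side capped_bottle_1 0.6 [252, 160, 15, 35]
side capped_bottle_1 0.52 [295, 347, 166, 124]
wrist mouth 0.66 [309, 387, 20, 7]
wrist nozzle 0.4 [0, 369, 18, 48]
wrist capped_bottle_1 0.94 [453, 162, 169, 112]
wrist capped_bottle_1 0.85 [554, 334, 86, 101]
```

```bash
python3 -m handwheel '[{"dx":0,"dy":0,"dz":-0.2,"wx":0,"wy":0,"wz":0,"claw":5},{"dx":0,"dy":-0.2,"dz":0,"wx":0,"wy":0,"wz":0,"claw":5},{"dx":0,"dy":-0.3,"dz":0,"wx":0,"wy":0,"wz":0,"claw":5},{"dx":0,"dy":-0.4,"dz":0,"wx":0,"wy":0,"wz":0,"claw":5},{"dx":0,"dy":-0.4,"dz":0,"wx":0,"wy":0,"wz":0,"claw":5},{"dx":0,"dy":-0.2,"dz":0,"wx":0,"wy":0,"wz":0,"claw":5},{"dx":0,"dy":0,"dz":0,"wx":0,"wy":0,"wz":0,"claw":5},{"dx":0,"dy":0,"dz":0,"wx":0,"wy":0,"wz":0,"claw":5}]'
python3 m.py s1 | head -1
python3 - <<'E'
import cv2,numpy as np
a=cv2.imread('pics/s1_scene.png')[195:295,350:450]; b=cv2.imread('pics/s1_side.png')[155:255,230:330]
cv2.imwrite('pics/s1c.png',np.hstack([cv2.resize(q,(400,400),interpolation=2) for q in(a,b)]))
E
```

```text
clock: 6.9
position: [0.4678, 0.2349, 0.0637]
tool_rot: [3.141, 0.001, -3.131]
force: [4.9, -0.8, -12.9]
grip_width: 0.0115
finger_force: 21.6
[0.4678 0.2349 0.0637] 0.011533615880805894 21.562847793102264 [  4.86510434  -0.76881331 -12.86643927]
```

View pics/s1c.png

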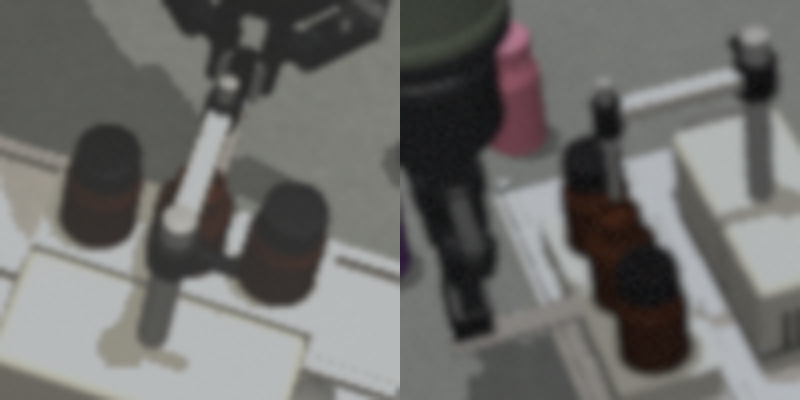

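Both views show three upright bottles and the open one about under the nozzle. To check the centring closely I release, rise and back off for a wrist view.

```bash
python3 -m handwheel '[{"dx":0,"dy":0,"dz":0,"wx":0,"wy":0,"wz":0,"claw":40},{"dx":0,"dy":0,"dz":0,"wx":0,"wy":0,"wz":0,"claw":60},{"dx":0,"dy":0,"dz":-1,"wx":0,"wy":0,"wz":0,"claw":60},{"dx":0,"dy":0,"dz":-4,"wx":0,"wy":0,"wz":0,"claw":60},{"dx":3,"dy":0,"dz":-4,"wx":0,"wy":0,"wz":0,"claw":60},{"dx":4,"dy":0,"dz":0,"wx":0,"wy":0,"wz":0,"claw":60},{"dx":4,"dy":0,"dz":0,"wx":0,"wy":0,"wz":0,"claw":60},{"dx":0,"dy":0,"dz":0,"wx":0,"wy":0,"wz":0,"claw":60}]'
python3 m.py r1 | grep -v scene
```

```text
clock: 8.5
position: [0.3552, 0.2339, 0.1542]
tool_rot: [3.141, -0.0, -3.128]
force: [0.4, 0.1, 0.1]
grip_width: 0.0512
finger_force: 0.0
[0.3552 0.2339 0.1542] 0.051180320096970655 0.0 [0.41670836 0.10601543 0.12625701]
side mouth 0.65 [278, 202, 17, 29]
side mouth 0.29 [293, 310, 14, 16]
side nozzle 0.57 [277, 174, 11, 27]
side capped_bottle_1 0.89 [211, 191, 21, 35]
side capped_bottle_1 0.86 [270, 188, 17, 30]
side capped_bottle_1 0.66 [252, 160, 13, 35]
side capped_bottle_1 0.65 [284, 212, 19, 38]
wrist capped_bottle_1 0.71 [507, 386, 15, 23]
wrist capped_bottle_1 0.61 [423, 282, 66, 56]
wrist capped_bottle_1 0.18 [184, 380, 273, 53]
```

View pics/r1_wrist.png

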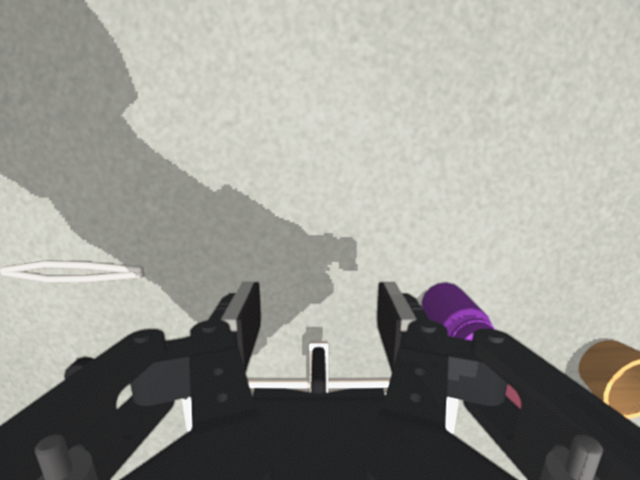

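That view is the wrong way round: the wrist camera sits on the robot's side, so the gripper hides the stand at the bottom (grip at (318,370)). I'll look from high above the stand instead.

```bash
python3 -m handwheel '[{"dx":0,"dy":0,"dz":-4.5,"wx":0,"wy":0,"wz":0,"claw":60},{"dx":0,"dy":0,"dz":-4.5,"wx":0,"wy":0,"wz":0,"claw":60},{"dx":0,"dy":0,"dz":-3,"wx":0,"wy":0,"wz":0,"claw":60},{"dx":-4.5,"dy":0,"dz":0,"wx":0,"wy":0,"wz":0,"claw":60},{"dx":-4.5,"dy":0,"dz":0,"wx":0,"wy":0,"wz":0,"claw":60},{"dx":-4.5,"dy":0,"dz":0,"wx":0,"wy":0,"wz":0,"claw":60},{"dx":-4,"dy":0,"dz":0,"wx":0,"wy":0,"wz":0,"claw":60},{"dx":0,"dy":0,"dz":0,"wx":0,"wy":0,"wz":0,"claw":60}]'
python3 m.py r2 | grep wrist
python3 - <<'E'
import cv2,numpy as np
w=cv2.imread('pics/r2_wrist.png')[80:400,120:520]; w=cv2.resize(w,(750,600),interpolation=2)
cv2.imwrite('pics/r2c.png',w)
E
```

```text
clock: 10.1
position: [0.534, 0.2351, 0.2724]
tool_rot: [-3.141, -0.0, -3.132]
force: [-1.0, 0.4, -1.4]
grip_width: 0.0512
finger_force: 0.0
wrist mouth 0.88 [298, 212, 38, 47]
wrist nozzle 0.78 [308, 245, 24, 44]
wrist capped_bottle_1 0.85 [246, 216, 50, 52]
wrist capped_bottle_1 0.82 [401, 90, 57, 44]
wrist capped_bottle_1 0.73 [347, 214, 45, 51]
wrist capped_bottle_1 0.6 [466, 199, 70, 49]
```

View pics/r2c.png

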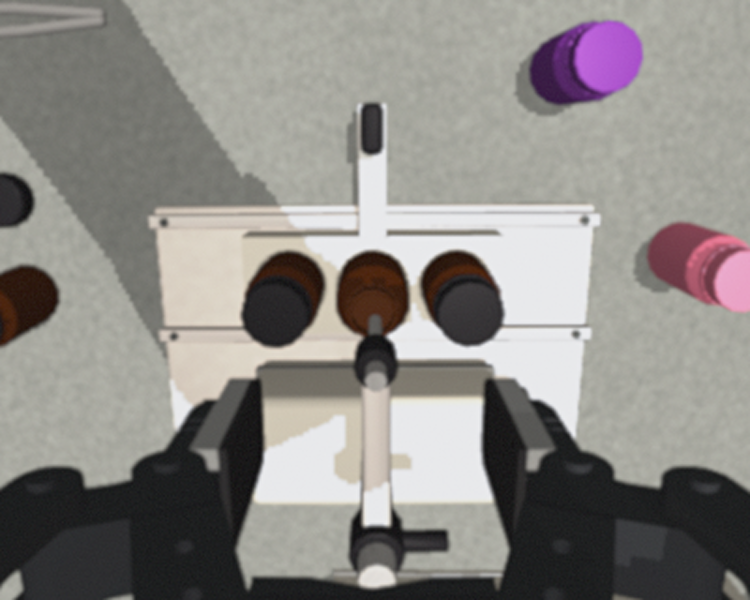

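Clear view: nozzle tip at crop (375,322), caps at (277,312) and (469,312), grip top at (372,130). The centring already looks close, so I compute the remaining offset.

Run:
```python
from h import *
f=optics.grab_frame('wrist'); w=lambda p:np.array(p)/1.875+[120,80]-0.25
P=dict(tip=((375,320),.109),top=((376,381),.189),capL=((277,312),.102),capR=((469,312),.102),grip=((372,117),.085),s1=((164,222),.018),s2=((585,219),.018),s3=((173,337),.018),s4=((576,334),.018),arm1=((376,410),.173),arm2=((377,510),.173),open=((372,300),.09))
X={k:onz(f,w(p),z) for k,(p,z) in P.items()}
for k,v in X.items(): print(k,v.round(4))
d=X['s2']+X['s4']-X['s1']-X['s3']; yaw=np.arctan2(-d[0],d[1]); m=(X['s1']+X['s2']+X['s3']+X['s4'])/4; print('yaw',yaw)
for k,v in X.items():
    e=v-m; print(k,'stand-y mm',((-np.sin(yaw)*e[0]+np.cos(yaw)*e[1])*1e3).round(1))
```

```text
tip [0.5603 0.2374 0.109 ]
top [0.5599 0.2374 0.189 ]
capL [0.5588 0.1879 0.102 ]
capR [0.5577 0.2849 0.102 ]
grip [0.463  0.2348 0.085 ]
s1 [0.5261 0.1066 0.018 ]
s2 [0.5212 0.3676 0.018 ]
s3 [0.6011 0.1071 0.018 ]
s4 [0.5962 0.3689 0.018 ]
arm1 [0.5792 0.2377 0.173 ]
arm2 [0.6259 0.2388 0.173 ]
open [0.5552 0.2359 0.09  ]
yaw 0.01868888763306986
tip stand-y mm -0.1
top stand-y mm -0.1
capL stand-y mm -49.5
capR stand-y mm 47.4
grip stand-y mm -0.9
s1 stand-y mm -130.3
s2 stand-y mm 130.8
s3 stand-y mm -131.2
s4 stand-y mm 130.7
arm1 stand-y mm -0.1
arm2 stand-y mm 0.0
open stand-y mm -1.6
```

The shuttle is about 1 mm short on the -y side. I'll re-grip with the tool 1 mm further over, so that closing centres it.

```bash
python3 -m handwheel '[{"dx":3.5,"dy":0.05,"dz":0,"wx":0,"wy":0,"wz":0,"claw":60},{"dx":3.2,"dy":0.1,"dz":0,"wx":0,"wy":0,"wz":0,"claw":60},{"dx":0,"dy":0,"dz":3.5,"wx":0,"wy":0,"wz":0,"claw":60},{"dx":0,"dy":0,"dz":3.5,"wx":0,"wy":0,"wz":0,"claw":60},{"dx":0,"dy":0,"dz":3.5,"wx":0,"wy":0,"wz":0,"claw":60},{"dx":0,"dy":0,"dz":0,"wx":0,"wy":0,"wz":0,"claw":60}]'
```

```text
clock: 11.5
position: [0.4641, 0.236, 0.1668]
tool_rot: [-3.14, -0.003, -3.13]
force: [-0.8, 0.0, 0.6]
grip_width: 0.0511
finger_force: 0.0
```

```bash
python3 -m handwheel '[{"dx":-0.2,"dy":0,"dz":3.5,"wx":0,"wy":0,"wz":0,"claw":60},{"dx":0,"dy":0,"dz":3.5,"wx":0,"wy":0,"wz":0,"claw":60},{"dx":0,"dy":0,"dz":3.2,"wx":0,"wy":0,"wz":0,"claw":60},{"dx":0,"dy":0,"dz":0,"wx":0,"wy":0,"wz":0,"claw":40},{"dx":0,"dy":0,"dz":0,"wx":0,"wy":0,"wz":0,"claw":25},{"dx":0,"dy":0,"dz":0,"wx":0,"wy":0,"wz":0,"claw":15},{"dx":0,"dy":0,"dz":0,"wx":0,"wy":0,"wz":0,"claw":8},{"dx":0,"dy":0,"dz":0,"wx":0,"wy":0,"wz":0,"claw":8}]' 20
```

```text
clock: 12.5
position: [0.468, 0.237, 0.0679]
tool_rot: [3.14, 0.002, -3.13]
force: [-1.3, -1.6, 13.2]
grip_width: 0.0114
finger_force: 21.5
```

```bash
python3 -m handwheel '[{"dx":0,"dy":0,"dz":-0.2,"wx":0,"wy":0,"wz":0,"claw":8},{"dx":0,"dy":-0.1,"dz":0,"wx":0,"wy":0,"wz":0,"claw":8},{"dx":0,"dy":0,"dz":0,"wx":0,"wy":0,"wz":0,"claw":8},{"dx":0,"dy":0,"dz":0,"wx":0,"wy":0,"wz":0,"claw":8}]'
python3 -m handwheel '[{"dx":0,"dy":0,"dz":0,"wx":0,"wy":0,"wz":0,"claw":40},{"dx":0,"dy":0,"dz":0,"wx":0,"wy":0,"wz":0,"claw":60},{"dx":0,"dy":0,"dz":-2,"wx":0,"wy":0,"wz":0,"claw":60},{"dx":0,"dy":0,"dz":-4.5,"wx":0,"wy":0,"wz":0,"claw":60},{"dx":0,"dy":0,"dz":-4.5,"wx":0,"wy":0,"wz":0,"claw":60},{"dx":0,"dy":0,"dz":-4.5,"wx":0,"wy":0,"wz":0,"claw":60},{"dx":0,"dy":0,"dz":-4.5,"wx":0,"wy":0,"wz":0,"claw":60},{"dx":-3,"dy":0,"dz":0,"wx":0,"wy":0,"wz":0,"claw":60}]'
python3 -m handwheel '[{"dx":-4,"dy":0,"dz":0,"wx":0,"wy":0,"wz":0,"claw":60},{"dx":0,"dy":0,"dz":0,"wx":0,"wy":0,"wz":0,"claw":60}]'
python3 m.py r3 | grep wrist
python3 - <<'E'
import cv2,numpy as np
w=cv2.imread('pics/r3_wrist.png')[80:400,120:520]; w=cv2.resize(w,(750,600),interpolation=2)
cv2.imwrite('pics/r3c.png',w)
E
```

```text
clock: 13.0
position: [0.4677, 0.2357, 0.0687]
tool_rot: [3.141, 0.001, -3.13]
force: [5.1, 0.9, -10.5]
grip_width: 0.0115
finger_force: 21.7
clock: 14.0
position: [0.4976, 0.237, 0.2724]
tool_rot: [3.138, 0.005, -3.129]
force: [1.4, 0.5, 0.1]
grip_width: 0.0515
finger_force: 0.0
clock: 14.25
position: [0.5388, 0.2358, 0.268]
tool_rot: [-3.141, 0.0, -3.132]
force: [-1.2, -0.4, -1.0]
grip_width: 0.0508
finger_force: 0.0
wrist mouth 0.84 [298, 209, 42, 47]
wrist nozzle 0.82 [307, 241, 23, 42]
wrist capped_bottle_1 0.9 [345, 209, 46, 51]
wrist capped_bottle_1 0.87 [247, 213, 48, 51]
wrist capped_bottle_1 0.73 [469, 198, 67, 45]
wrist capped_bottle_1 0.61 [401, 80, 59, 50]
wrist capped_bottle_1 0.61 [75, 217, 73, 50]
```

View pics/r3c.png

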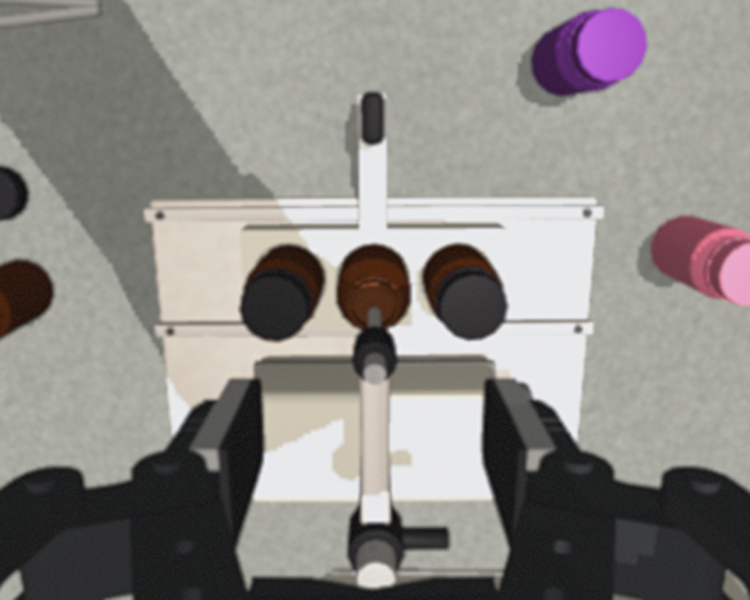

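The mouth (374,290), the cap midpoint (374) and the nozzle (374) now line up, with all bottles standing. Next I shut the gripper and go over to the console.

```bash
python3 -m handwheel '[{"dx":0,"dy":-3,"dz":0,"wx":0,"wy":0,"wz":0,"claw":40},{"dx":0,"dy":-5,"dz":0,"wx":0,"wy":0,"wz":0,"claw":20},{"dx":0,"dy":-5,"dz":0,"wx":0,"wy":0,"wz":0,"claw":0},{"dx":0,"dy":-5,"dz":0,"wx":0,"wy":0,"wz":0,"claw":0},{"dx":0,"dy":-5,"dz":0,"wx":0,"wy":0,"wz":0,"claw":0},{"dx":0,"dy":-5,"dz":0,"wx":0,"wy":0,"wz":0,"claw":0},{"dx":0,"dy":-5,"dz":0,"wx":0,"wy":0,"wz":0,"claw":0},{"dx":0,"dy":-5,"dz":0,"wx":0,"wy":0,"wz":0,"claw":0}]'
python3 -m handwheel '[{"dx":0,"dy":-5,"dz":0,"wx":0,"wy":0,"wz":0,"claw":0},{"dx":0,"dy":-3,"dz":1,"wx":0,"wy":0,"wz":0,"claw":0},{"dx":0,"dy":0,"dz":2,"wx":0,"wy":0,"wz":0.07,"claw":0},{"dx":0,"dy":0,"dz":2,"wx":0,"wy":0,"wz":0.07,"claw":0},{"dx":0,"dy":0,"dz":0,"wx":0,"wy":0,"wz":0,"claw":0}]'
python3 - <<'E'
from h import *
import cv2
s=monitor.observe(); print(s['position'],s['tool_rot'],s['qpos'].round(2),s['grip_width'])
f=optics.grab_frame('wrist'); im=f['frame'].copy()
b=[0.5658,-0.2376,-.1333]
for k in U:
    p=proj(f,world(b,keyloc(k))); print(k,p.round(0)); cv2.circle(im,tuple(int(v) for v in p),2,(0,0,255),-1)
cv2.imwrite('pics/c1.png',f['frame']); cv2.imwrite('pics/c1m.png',im)
E
```

```text
clock: 15.85
position: [0.5413, -0.1452, 0.2685]
tool_rot: [3.142, 0.0, -3.13]
force: [0.8, 0.5, -0.2]
grip_width: -0.0
finger_force: 0.0
clock: 16.48
position: [0.5417, -0.2233, 0.2173]
tool_rot: [3.141, -0.002, 3.013]
force: [-0.7, -0.6, -0.1]
grip_width: 0.0002
finger_force: 0.0
[ 0.54172148 -0.22334662  0.21729292] [ 3.14140644e+00 -2.24816847e-03  3.01314051e+00] [ 0.13  0.49  0.23  1.73 -0.13  0.94  1.85] 0.0001935662941092079
k1 [344. 299.]
k2 [306. 299.]
k3 [268. 298.]
k4 [344. 262.]
k5 [306. 262.]
k6 [267. 262.]
k7 [345. 223.]
k8 [306. 223.]
k9 [266. 223.]
c [346. 184.]
k0 [286. 184.]
st [306. 140.]
```

View pics/c1m.png

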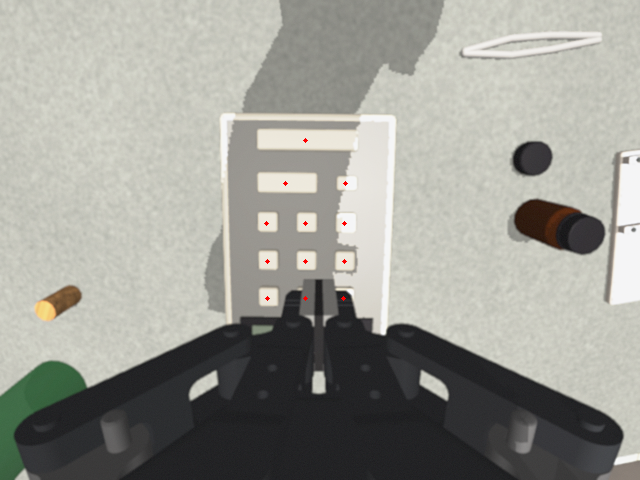

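The markers sit on every key within about a pixel: clear (346,184), 4 (344,262), 0 (286,184), start (306,140). So the console pose holds. I tilt the tool square to the panel and then compute the way to clear.

```bash
python3 -m handwheel '[{"dx":0,"dy":0,"dz":0,"wx":0,"wy":-0.105,"wz":0.005,"claw":0},{"dx":0,"dy":0,"dz":0,"wx":0,"wy":0,"wz":0,"claw":0},{"dx":0,"dy":0,"dz":0,"wx":0,"wy":0,"wz":0,"claw":0}]'
cat > k.py <<'E'
from h import *
b=[0.5658,-0.2376,-.1333]
s=monitor.observe(); R=Ro.from_euler('xyz',s['tool_rot']).as_matrix(); print(s['tool_rot'],'z',R[:,2].round(3))
n=world([0,0,b[2]],[-np.sin(A),0,np.cos(A)]); print('-n',-n.round(3),s['force'].round(1))
for k in('c','k4','k0','st'): print(k,'to key top, cm tool',(R.T@(world(b,keyloc(k))-s['position'])*100).round(2))
E
python3 k.py
```

```text
clock: 16.9
position: [0.5429, -0.2236, 0.2192]
tool_rot: [3.141, 0.105, 3.009]
force: [0.4, -0.3, 0.7]
grip_width: -0.0003
finger_force: 0.0
[3.14140959 0.10484078 3.008866  ] z [ 0.104 -0.014 -0.995]
-n [ 0.104 -0.014 -0.994] [ 0.4 -0.3  0.7]
c to key top, cm tool [ 5.2   2.32 15.09]
k4 to key top, cm tool [-1.6   2.31 15.09]
k0 to key top, cm tool [ 5.2  -2.78 15.09]
st to key top, cm tool [ 8.8  -1.08 15.09]
```

Move to 2 cm above clear.

```bash
python3 -m handwheel '[{"dx":2.6,"dy":1.2,"dz":0,"wx":0,"wy":0,"wz":0,"claw":0},{"dx":2.6,"dy":1.1,"dz":2.5,"wx":0,"wy":0,"wz":0,"claw":0},{"dx":0,"dy":0,"dz":3.5,"wx":0,"wy":0,"wz":0,"claw":0},{"dx":0,"dy":0,"dz":3.5,"wx":0,"wy":0,"wz":0,"claw":0},{"dx":0,"dy":0,"dz":3.5,"wx":0,"wy":0,"wz":0,"claw":0},{"dx":0,"dy":0,"dz":0,"wx":0,"wy":0,"wz":0,"claw":0},{"dx":0,"dy":0,"dz":0,"wx":0,"wy":0,"wz":0,"claw":0}]'; python3 k.py | grep "^c"
```

```text
clock: 17.77
position: [0.5082, -0.1959, 0.0846]
tool_rot: [3.141, 0.105, 3.008]
force: [0.0, -0.3, -0.1]
grip_width: 0.0
finger_force: 0.0
c to key top, cm tool [0.01 0.04 2.11]
```

```bash
python3 -m handwheel '[{"dx":0,"dy":0,"dz":1.0,"wx":0,"wy":0,"wz":0,"claw":0},{"dx":0,"dy":0,"dz":0.8,"wx":0,"wy":0,"wz":0,"claw":0},{"dx":0,"dy":0,"dz":0.3,"wx":0,"wy":0,"wz":0,"claw":0},{"dx":0,"dy":0,"dz":0.3,"wx":0,"wy":0,"wz":0,"claw":0},{"dx":0,"dy":0,"dz":0.2,"wx":0,"wy":0,"wz":0,"claw":0},{"dx":0,"dy":0,"dz":0,"wx":0,"wy":0,"wz":0,"claw":0}]'; python3 k.py | grep -e "^c" -e n
```

```text
clock: 18.52
position: [0.5103, -0.196, 0.0592]
tool_rot: [3.141, 0.106, 3.007]
force: [-13.7, 6.3, 42.9]
grip_width: -0.0001
finger_force: 21.9
-n [ 0.104 -0.014 -0.994] [-13.7   6.3  42.9]
c to key top, cm tool [-0.05  0.02 -0.44]
```

Clear bottomed with 43 N at 4.4 mm below the key top, more than needed. I go up, over to 4, and press less far.

```bash
python3 -m handwheel '[{"dx":0,"dy":0,"dz":-0.6,"wx":0,"wy":0,"wz":0,"claw":0},{"dx":0,"dy":0,"dz":-2,"wx":0,"wy":0,"wz":0,"claw":0},{"dx":-3.4,"dy":0,"dz":0,"wx":0,"wy":0,"wz":0,"claw":0},{"dx":-3.4,"dy":0,"dz":0,"wx":0,"wy":0,"wz":0,"claw":0},{"dx":0,"dy":0,"dz":0,"wx":0,"wy":0,"wz":0,"claw":0},{"dx":0,"dy":0,"dz":0,"wx":0,"wy":0,"wz":0,"claw":0}]'; python3 k.py | grep "^k4"
```

```text
clock: 19.27
position: [0.5739, -0.2047, 0.0904]
tool_rot: [3.141, 0.104, 3.008]
force: [0.2, 0.5, -0.8]
grip_width: -0.0
finger_force: 0.0
k4 to key top, cm tool [-0.14  0.03  1.98]
```

```bash
python3 -m handwheel '[{"dx":-0.1,"dy":0,"dz":0.8,"wx":0,"wy":0,"wz":0,"claw":0},{"dx":0,"dy":0,"dz":0.8,"wx":0,"wy":0,"wz":0,"claw":0},{"dx":0,"dy":0,"dz":0.4,"wx":0,"wy":0,"wz":0,"claw":0},{"dx":0,"dy":0,"dz":0.3,"wx":0,"wy":0,"wz":0,"claw":0},{"dx":0,"dy":0,"dz":0.1,"wx":0,"wy":0,"wz":0,"claw":0},{"dx":0,"dy":0,"dz":0,"wx":0,"wy":0,"wz":0,"claw":0}]'; python3 k.py | grep -e "^k4" -e n
```

```text
clock: 20.02
position: [0.5776, -0.2051, 0.0671]
tool_rot: [3.141, 0.104, 3.008]
force: [-5.7, 1.3, 6.2]
grip_width: 0.0002
finger_force: 3.6
-n [ 0.104 -0.014 -0.994] [-5.7  1.3  6.2]
k4 to key top, cm tool [-0.01  0.02 -0.37]
```

```bash
python3 -m handwheel '[{"dx":0,"dy":0,"dz":0.1,"wx":0,"wy":0,"wz":0,"claw":0},{"dx":0,"dy":0,"dz":0,"wx":0,"wy":0,"wz":0,"claw":0}]' && python3 -m handwheel '[{"dx":0,"dy":0,"dz":-0.5,"wx":0,"wy":0,"wz":0,"claw":0},{"dx":0,"dy":0,"dz":-2,"wx":0,"wy":0,"wz":0,"claw":0},{"dx":3.4,"dy":-2.5,"dz":0,"wx":0,"wy":0,"wz":0,"claw":0},{"dx":3.4,"dy":-2.6,"dz":0,"wx":0,"wy":0,"wz":0,"claw":0},{"dx":0,"dy":0,"dz":0,"wx":0,"wy":0,"wz":0,"claw":0},{"dx":0,"dy":0,"dz":0,"wx":0,"wy":0,"wz":0,"claw":0}]'; python3 k.py | grep "^k0"
```

```text
clock: 20.27
position: [0.5777, -0.2051, 0.0668]
tool_rot: [3.141, 0.104, 3.007]
force: [-11.9, 3.5, 22.5]
grip_width: 0.0002
finger_force: 11.7
clock: 21.02
position: [0.5028, -0.2464, 0.0846]
tool_rot: [3.141, 0.107, 3.008]
force: [0.2, 0.8, 0.1]
grip_width: 0.0002
finger_force: 0.0
k0 to key top, cm tool [0.15 0.01 2.09]
```

4 bottomed at 22 N. Next is 0.

```bash
python3 -m handwheel '[{"dx":0.1,"dy":0,"dz":0.9,"wx":0,"wy":0,"wz":0,"claw":0},{"dx":0,"dy":0,"dz":0.8,"wx":0,"wy":0,"wz":0,"claw":0},{"dx":0,"dy":0,"dz":0.4,"wx":0,"wy":0,"wz":0,"claw":0},{"dx":0,"dy":0,"dz":0.3,"wx":0,"wy":0,"wz":0,"claw":0},{"dx":0,"dy":0,"dz":0.15,"wx":0,"wy":0,"wz":0,"claw":0},{"dx":0,"dy":0,"dz":0,"wx":0,"wy":0,"wz":0,"claw":0}]'; python3 k.py | grep -e "^k0"
```

```text
clock: 21.78
position: [0.5035, -0.2461, 0.0594]
tool_rot: [3.141, 0.105, 3.008]
force: [-12.1, 8.6, 36.8]
grip_width: -0.0
finger_force: 18.7
k0 to key top, cm tool [-0.05 -0.03 -0.42]
```

```bash
python3 -m handwheel '[{"dx":0,"dy":0,"dz":-0.55,"wx":0,"wy":0,"wz":0,"claw":0},{"dx":0,"dy":0,"dz":-2,"wx":0,"wy":0,"wz":0,"claw":0},{"dx":1.8,"dy":0.8,"dz":0,"wx":0,"wy":0,"wz":0,"claw":0},{"dx":1.8,"dy":0.9,"dz":0,"wx":0,"wy":0,"wz":0,"claw":0},{"dx":0,"dy":0,"dz":0,"wx":0,"wy":0,"wz":0,"claw":0},{"dx":0,"dy":0,"dz":0,"wx":0,"wy":0,"wz":0,"claw":0}]'; python3 k.py | grep "^st"
```

```text
clock: 22.52
position: [0.4683, -0.225, 0.0799]
tool_rot: [-3.142, 0.106, 3.008]
force: [-0.2, -0.7, -0.4]
grip_width: -0.0
finger_force: 0.0
st to key top, cm tool [0.01 0.05 2.01]
```

```bash
python3 -m handwheel '[{"dx":0,"dy":0,"dz":0.9,"wx":0,"wy":0,"wz":0,"claw":0},{"dx":0,"dy":0,"dz":0.8,"wx":0,"wy":0,"wz":0,"claw":0},{"dx":0,"dy":0,"dz":0.4,"wx":0,"wy":0,"wz":0,"claw":0},{"dx":0,"dy":0,"dz":0.3,"wx":0,"wy":0,"wz":0,"claw":0},{"dx":0,"dy":0,"dz":0.05,"wx":0,"wy":0,"wz":0,"claw":0},{"dx":0,"dy":0,"dz":0,"wx":0,"wy":0,"wz":0,"claw":0}]'; python3 k.py | grep -e "^st"
```

```text
clock: 23.28
position: [0.47, -0.225, 0.0559]
tool_rot: [3.141, 0.105, 3.008]
force: [-6.3, 2.2, 19.1]
grip_width: 0.0001
finger_force: 9.3
st to key top, cm tool [-0.07  0.02 -0.39]
```

```bash
python3 -m handwheel '[{"dx":0,"dy":0,"dz":-0.5,"wx":0,"wy":0,"wz":0,"claw":0},{"dx":0,"dy":0,"dz":-2,"wx":0,"wy":0,"wz":0,"claw":0},{"dx":0,"dy":0,"dz":-4,"wx":0,"wy":0,"wz":0,"claw":0},{"dx":0,"dy":0,"dz":-4,"wx":0,"wy":0,"wz":0,"claw":0},{"dx":0,"dy":0,"dz":-4,"wx":0,"wy":0,"wz":0,"claw":0},{"dx":0,"dy":0,"dz":0,"wx":0,"wy":0,"wz":0,"claw":0},{"dx":0,"dy":0,"dz":0,"wx":0,"wy":0,"wz":0,"claw":0}]'; python3 m.py f | grep -E "scene|side"
python3 - <<'E'
import cv2,numpy as np
a=cv2.imread('pics/f_scene.png')[130:340,130:480]; b=cv2.imread('pics/f_side.png')[140:480,200:480]
cv2.imwrite('pics/fc.png',np.hstack([cv2.resize(a,(440,264)),cv2.resize(b,(217,264))]))
E
```

```text
clock: 24.15
position: [0.455, -0.2228, 0.1993]
tool_rot: [3.141, 0.105, 3.008]
force: [0.1, 0.5, -0.3]
grip_width: -0.0
finger_force: 0.0
scene mouth 0.58 [386, 242, 20, 22]
scene nozzle 0.56 [403, 213, 8, 12]
scene capped_bottle_1 0.96 [365, 226, 20, 34]
scene capped_bottle_1 0.83 [449, 208, 24, 33]
scene capped_bottle_1 0.74 [477, 263, 26, 32]
scene capped_bottle_1 0.56 [410, 243, 21, 30]
scene capped_bottle_1 0.53 [141, 145, 115, 104]
side nozzle 0.57 [242, 328, 15, 36]
side capped_bottle_1 0.68 [397, 389, 8, 12]
```

View pics/fc.png

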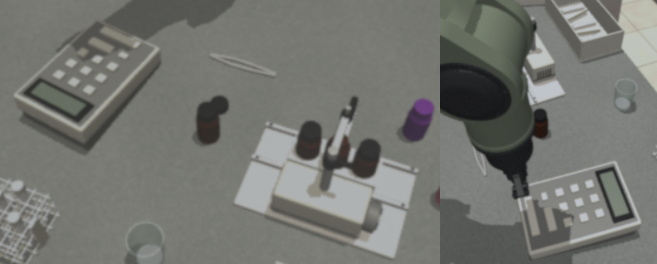

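The last view shows the three bottles standing in the shuttle at (338,150), the keys up and the arm clear. I'm handing in the job.

```bash
python3 -c "
from workcell import job_done
print(job_done())"
```

```text
the job is handed in; nothing more can be done
None
```

The job is handed in at about 24 s: the open bottle is centred under the nozzle to about 1 mm by the wrist camera, all three bottles are standing, and clear, 4, 0 and start were each pressed to the stop and released in that order; clear took about 43 N at the fingertips, more than intended, and no judging result was returned.

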